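# Sort full from empty stock jars by weight

## Task

The three white jars with orange caps in the leaning rack look alike, but some are full and some empty: lift each one to feel its weight and put it where it belongs, every full (heavy) jar standing upright on the flat steel tray and every empty (light) jar standing upright in the open plastic tub beside the rack. Set them down gently, tip none over, and leave the beaker, the timer and the brown dropper bottle where they are.

Things in the scene. Friction and masses are not known exactly. Their poses are not given: they have to be found in the camera images.
- rack: fixed grey metal rack, 100 x 236 mm, 58 mm high, 3 bays along its y. Origin: centre of underside; x points away from the robot at yaw 0. Bays lean 0.55 rad: a jar goes in and out along (-0.523, 0, 0.853) in the rack's frame, its top towards the robot. It rests on a lean plate on its -x side, 46 mm long up the axis
- bay_mid (a point): centre of the middle bay's sloping floor, 30 mm above the worktop; the other bays lie 84 mm to either side along the rack's y. Measured along the leaning axis from a jar's underside, blue cheeks on its y sides reach up 26 mm, the lip on its +x side 12 mm; above them a jar's y sides are free, 36 mm to the next jar
- jar_1: white square plastic jar, orange screw cap that stays on; 3 look alike. Body 48 x 48 mm, 88 tall, flat sides; cap 43 mm across, 18 tall above it. Origin: centre of underside; z along its axis to the cap; x, y square to the sides. Starts leaning in a rack bay. Full 340-460 g, empty 65-80 g; which is which changes every time. In all one jar is empty, two are full
- jar_2: white square plastic jar, orange screw cap that stays on; 3 look alike. Body 48 x 48 mm, 88 tall, flat sides; cap 43 mm across, 18 tall above it. Origin: centre of underside; z along its axis to the cap; x, y square to the sides. Starts leaning in a rack bay. Full 340-460 g, empty 65-80 g; which is which changes every time. In all one jar is empty, two are full
- jar_3: white square plastic jar, orange screw cap that stays on; 3 look alike. Body 48 x 48 mm, 88 tall, flat sides; cap 43 mm across, 18 tall above it. Origin: centre of underside; z along its axis to the cap; x, y square to the sides. Starts leaning in a rack bay. Full 340-460 g, empty 65-80 g; which is which changes every time. In all one jar is empty, two are full
- tray: fixed open tray of bare steel, 190 (x) x 116 (y) mm outside, walls 16 mm high and 4 mm thick, floor 4 mm thick (its top 4 mm above the worktop). Origin at the centre of its underside. For the full jars: two stand well one behind the other along its x. Left or right of the rack.
- tub: fixed open tub of clear-white plastic, 128 (x) x 132 (y) mm at the rim, 51 mm high; room inside 104 (x) x 108 (y) mm, flat floor 2 mm above the worktop. Origin at the centre of its underside. For the empty jar. It stands on the other side of the rack from the tray.
- beaker: bystander: small clear beaker, 46 mm across, 57 mm tall, origin at the centre of its underside
- timer: bystander: white bench timer lying flat, 62 x 66 x 20 mm, origin at the centre of its underside
- dropper_bottle: bystander: brown dropper bottle with a green cap, 28 mm across, 69 mm tall, origin at the centre of its underside
Things that resemble listed ones, but are neither listed nor needed, are in the scene too. What is shaped like the jar_3 but red is not meant. What is shaped like the jar_1 but yellow is not meant.

How it is judged:
At the end, for the whole second after the job is handed in: Each jar released, at rest, upright within 8 degrees: full ones on the steel tray (origin within 75 mm of its centre along x, 40 mm along y, pressing over 2 N), empty ones on the tub floor (within 45 mm of its centre along x and y, pressing under 1.6 N) (((x of jar_1 in the frame of tray between -0.075 and 0.075 m and y of jar_1 in the frame of tray between -0.04 and 0.04 m and z of jar_1 in the frame of tray below 0.012 m and angle between jar_1's own z axis and vertical below 0.15 rad and contact force between jar_1 and tray above 2 N) or (x of jar_1 in the frame of tub between -0.045 and 0.045 m and y of jar_1 in the frame of tub between -0.045 and 0.045 m and z of jar_1 in the frame of tub below 0.01 m and angle between jar_1's own z axis and vertical below 0.15 rad and contact force between jar_1 and tub between 0.2 and 1.6 N)) and linear speed of each of jar_1, jar_2, jar_3 below 0.02 m/s and ((x of jar_2 in the frame of tray between -0.075 and 0.075 m and y of jar_2 in the frame of tray between -0.04 and 0.04 m and z of jar_2 in the frame of tray below 0.012 m and angle between jar_2's own z axis and vertical below 0.15 rad and contact force between jar_2 and tray above 2 N) or (x of jar_2 in the frame of tub between -0.045 and 0.045 m and y of jar_2 in the frame of tub between -0.045 and 0.045 m and z of jar_2 in the frame of tub below 0.01 m and angle between jar_2's own z axis and vertical below 0.15 rad and contact force between jar_2 and tub between 0.2 and 1.6 N)) and ((x of jar_3 in the frame of tray between -0.075 and 0.075 m and y of jar_3 in the frame of tray between -0.04 and 0.04 m and z of jar_3 in the frame of tray below 0.012 m and angle between jar_3's own z axis and vertical below 0.15 rad and contact force between jar_3 and tray above 2 N) or (x of jar_3 in the frame of tub between -0.045 and 0.045 m and y of jar_3 in the frame of tub between -0.045 and 0.045 m and z of jar_3 in the frame of tub below 0.01 m and angle between jar_3's own z axis and vertical below 0.15 rad and contact force between jar_3 and tub between 0.2 and 1.6 N))); the robot touches nothing.
It fails at once if a jar is tipped over (leaning more than 63 degrees) (angle between any of jar_1, jar_2, jar_3's own z axis and vertical above 1.1 rad).
It fails at once if a jar hits the tray or the tub with more than 45 N (dropped or rammed, not set down) (contact force between any of jar_1, jar_2, jar_3 and tray above 45 N or contact force between any of jar_1, jar_2, jar_3 and tub above 45 N).
It fails at once if the beaker, the timer or the dropper bottle is shifted by more than 25 mm (distance of any of beaker, timer, dropper_bottle from where it was at the start of the episode above 0.025 m).
It also fails if it takes over 72 s, if anything falls off the work surface, if the arm or the gripper's body presses on something with over 40 N, if the wrist force passes 120 N, or if a joint passes its speed limit or range.

## Robot

A 6-joint arm with a two-finger parallel gripper is mounted at the origin on a cart in front of the work surface, level with it; the furniture and walls round the work are solid. World frame = base frame: x ahead of the robot, y to its left, z up, the work surface at z = 0. Lengths are in m, angles in rad, forces in N, time in s.
With the tool pointing down it reaches from about 0.425 to 1.125 m from the base axis. Payload 14.9 kg.
Tool frame: the origin (TCP) lies between the finger pads; the fingertips stand 19 mm ahead of it and the grasp point (between the pads) is the TCP; z points along the fingers, y is the line along which they close (so a half turn about z gives the same grasp; the last joint's range is limited). The gripper opens to 91 mm and grips with 3 to 60 N. Pads are 32 mm wide; open, the fingers measure 118 mm over their backs; the gripper's body (76 mm by 178 mm) begins 60 mm behind the grasp point.
Start: joints at [1.294, 0.379, 1.734, -0, 1.028, -0.033], TCP at [0.169, 0.679, 0.233] pointing down, gripper open.
Joint ranges: [-2.77, 2.77], [-0.74, 2.19], [0, 2.66], [-1.06, 4.2], [0.31, 2.87], [-3.08, 3.08]. Speed limits (rad/s): [1.89, 1.89, 2.39, 3.14, 3.14, 3.14].

## Interface

Orientations are given as a unit quaternion [w, x, y, z].
In Python, from bench import robot gives the robot as it stands.
- The arm moves only by the tool drive_tool, never from a script. Its argument "moves" is a list of rows, each an object of numbers: "tx", "ty", "tz": the shift along the world's x, y, z in mm; "rx", "ry", "rz": the turn, a rotation vector about the world's x, y, z in degrees; "grip": the opening in per cent of the stroke, from 0 (shut) to 100 (fully open). A call has 1 to 8 rows; each row shifts and turns the commanded pose from where the row before left it; what a row does not reach is not made up. A row lasts 1/12 s, in which the tool goes at most 41.7 mm and 7.16 degrees, less where a joint would pass 70% of its speed; a pose out of reach is approached as far as the arm can. A call with a gripper value outside its range is refused whole. The fingers move at their own pace and stop on an object; "newtons" is the grip in N (left out, the last holds). Time passes only in rows, so rows that do not move let the fingers close. It gives the time, the measured TCP pose, the force, the opening and the grip force at its end, in the units of the state.
- robot.read_state(): the state, without advancing time (a new reading comes with each control period).
- robot.read_camera(name): name is "side" or "top"; returns (picture, depth): 480x640x3 uint8, blue, green, red; 480x640 float32, m along the optical axis (not along the pixel's ray), 0 where there is no reading.
- robot.camera_params(name): a dict with "mtx" (3x3 intrinsics, pixels), "distortion" ([k1, k2, p1, p2, k3] as OpenCV has them; the pictures are not rectified), "view" (4x4, takes a point from world to camera coordinates). Camera axes: x right, y up, looking along -z (the intrinsics and any distortion apply to the point x, -y, -z); pixel columns grow to the right and rows downward; lengths in m; the calibration is good to about 2 mm. A picture is of the moment at which its call begins. camera_params takes no time and is no camera call.
- robot.hand_in(): hands the job in; it is judged then, once.
The state is a dict: "time": time; "joints": joint angles; "dq": joint speeds; "joint_torque": joint torques, N m; "tcp_pos": TCP position; "tool_rot": TCP orientation; "ft_force": force on the tool from outside, world axes, zero at the start; "moment": the same for the moment, N m; "gripper_width": opening from 0.0 (shut) to 1.0 (fully open); "grasp_force": force on a finger pad.
Only numpy, scipy, OpenCV 4.12 (cv2) and the standard library are available. Lean on these libraries where they do the work, as an engineer would, in place of code of your own. Each camera call takes 0.05 s, during which the arm holds its last target. There are 200 camera calls.

## Working session

There is one attempt and no reset: what is moved stays moved. The work goes in short steps, Python scripts to look and compute and a tool call to move; the robot and the scene stay as the last step left them, time stands still between calls to the robot, and variables do not carry over. Pictures are saved under pics/ and viewed, at most 10 in all, crops included, and the job is handed in when it is done.

Besides the shell and the picture viewer there is one more tool, called in YAML: its name, and indented under it one key for each argument. drive_tool: Moves the arm, as the interface text tells. Its arguments: {"type":"object","properties":{"moves":{"type":"array","items":{"type":"object","properties":{"tx":{"type":"number"},"ty":{"type":"number"},"tz":{"type":"number"},"rx":{"type":"number"},"ry":{"type":"number"},"rz":{"type":"number"},"grip":{"type":"number"}}}},"newtons":{"type":"number"}},"required":["moves"]}

```bash
mkdir -p pics; cat > h.py <<'E'
import numpy as np, cv2
from bench import robot
def cam(n):
    p=robot.camera_params(n); return np.array(p['mtx'],float),np.array(p['distortion'],float),np.array(p['view'],float)
def pts(n,depth):
    "world point per pixel from depth"
    K,d,V=cam(n); h,w=depth.shape
    u,v=np.meshgrid(np.arange(w),np.arange(h))
    q=cv2.undistortPoints(np.stack([u,v],-1).reshape(-1,1,2).astype(float),K,d).reshape(h,w,2)
    c=np.stack([q[...,0]*depth,-q[...,1]*depth,-depth],-1)
    R,t=V[:3,:3],V[:3,3]
    P=(c-t)@R; P[depth<=0]=np.nan
    return P
E
python3 - <<'E'
from h import *
for n in('top','side'):
    im,d=robot.read_camera(n); cv2.imwrite(f'pics/{n}0.png',im); np.savez(f'{n}0.npz',im=im,d=d)
    K,di,V=cam(n); print(n,-V[:3,:3].T@V[:3,3],K[0,0],di)
print(robot.read_state())
E
```

```text
top [ 0.35595827 -0.0235065   1.26019028] 489.1782418083663 [-0.0652786  0.         0.         0.         0.       ]
side [-0.1244552  -1.19016053  0.77790784] 582.3183643474379 [-0.05110224  0.          0.          0.          0.        ]
{'time': 0.1, 'joints': array([ 1.29366729e+00,  3.79378946e-01,  1.73471165e+00,  2.20239439e-05,
        1.02852754e+00, -3.32963507e-02]), 'dq': array([-3.02347042e-04, -1.94898113e-04, -7.88724797e-04,  4.14926999e-04,
       -1.52703275e-03,  7.22346554e-05]), 'joint_torque': array([ 3.29009413e-05, -7.65032029e+01, -4.35300171e+01,  6.51456323e-02,
        3.97293409e-02,  4.67808763e-05]), 'tcp_pos': array([0.16890198, 0.67896697, 0.2323432 ]), 'tool_rot': array([-8.85802193e-05,  1.21620179e-01,  9.92576581e-01, -5.05116543e-04]), 'ft_force': array([ 0.07966256, -0.23013864, -0.24730788]), 'moment': array([ 0.00295418, -0.00844394,  0.05138206]), 'grasp_force': 0.0, 'gripper_width': 0.9963276886333069}
```

View pics/top0.png

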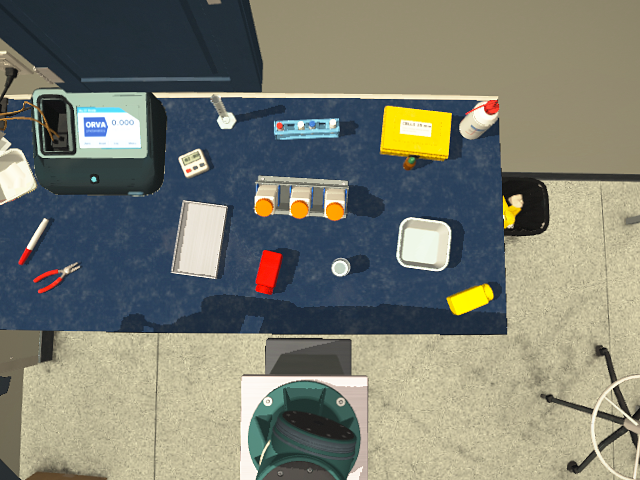

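View pics/side0.png

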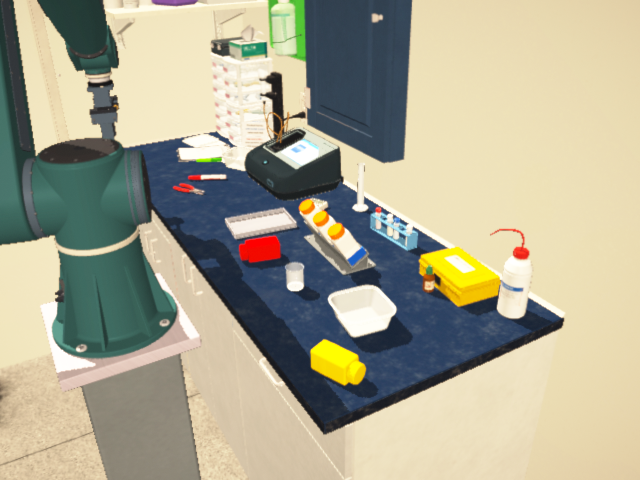

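Top view: the white jars' orange caps are at (264,207), (300,208) and (336,210). The tray is at (200,238), the tub at (424,243), the beaker at (341,267), the timer at (193,162) and the dropper bottle at (410,162).
Possible look-alikes: the red block (268,272), the yellow bottle (470,299) and the white wash bottle with a red cap (480,119). None of these is a white jar with an orange cap, so I choose the three in the rack.

```bash
python3 - <<'E'
from h import *
z=np.load('top0.npz'); im,d=z['im'],z['d']; P=pts('top',d)
cv2.imwrite('pics/crop.png',cv2.resize(im[150:320,160:480],(800,425),interpolation=cv2.INTER_CUBIC))
hsv=cv2.cvtColor(im,cv2.COLOR_BGR2HSV)
m=cv2.inRange(hsv,(8,150,120),(22,255,255)); m[:180]=0; m[230:]=0
n,l,s,c=cv2.connectedComponentsWithStats(m)
for i in range(1,n):
    if s[i,4]<50: continue
    q=P[l==i]; q=q[np.isfinite(q[:,0])]; print('cap',c[i],s[i,4],np.median(q,0).round(4),'zmax',np.percentile(q[:,2],97).round(4))
def rect(name,lo,hi,win):
    x0,y0,x1,y1=win; Q=P[y0:y1,x0:x1]; k=(Q[...,2]>lo)&(Q[...,2]<hi)
    q=Q[k]; r=cv2.minAreaRect(q[:,:2].astype(np.float32)); print(name,len(q),np.round(r[0],4),np.round(r[1],4),round(r[2],2),'z',np.percentile(q[:,2],[5,50,95]).round(4))
rect('tray',.0115,.03,(160,190,240,285))
rect('trayall',.003,.03,(160,190,240,285))
rect('tub rim',.042,.07,(385,205,465,280))
rect('rack',.04,.07,(245,172,358,225))
rect('rackall',.01,.07,(240,172,360,225))
rect('beaker',.03,.08,(325,252,358,285)); rect('red',.01,.1,(250,245,285,298))
rect('timer',.01,.04,(175,145,210,180)); rect('dropper',.02,.1,(402,156,417,170)); 
print('table',np.nanmedian(P[300:320,300:400,2]))
# side caps
z=np.load('side0.npz'); im,d=z['im'],z['d']; P=pts('side',d); hsv=cv2.cvtColor(im,cv2.COLOR_BGR2HSV)
m=cv2.inRange(hsv,(8,150,120),(22,255,255)); m[:195]=0; m[245:]=0; m[:,:290]=0; m[:,350:]=0
n,l,s,c=cv2.connectedComponentsWithStats(m)
for i in range(1,n):
    if s[i,4]<50: continue
    q=P[l==i]; q=q[np.isfinite(q[:,0])]; print('scap',c[i],s[i,4],np.median(q,0).round(4),q.max(0).round(4))
rect('side tub rim',.044,.07,(320,280,402,340))
E
```

```text
cap [263.75875486 206.98054475] 257 [0.5591 0.0957 0.1212] zmax 0.13
cap [298.93410853 208.94186047] 258 [0.5548 0.0127 0.121 ] zmax 0.1312
cap [334.39312977 211.00381679] 262 [ 0.5508 -0.0705  0.1212] zmax 0.1308
tray 380 [0.4945 0.272 ] [0.1162 0.191 ] 82.52 z [0.0122 0.016  0.0206]
trayall 3235 [0.502  0.2753] [0.2488 0.2093] 1.27 z [0.0032 0.0054 0.0163]
tub rim 641 [ 0.4822 -0.2972] [0.1301 0.1287] 82.81 z [0.0438 0.0507 0.0551]
rack 900 [0.5987 0.01  ] [0.2354 0.0768] 86.81 z [0.0415 0.0537 0.0657]
rackall 1399 [0.6083 0.0154] [0.2701 0.0968] 88.59 z [0.0193 0.0471 0.0646]
beaker 79 [ 0.4235 -0.09  ] [0.0444 0.0421] 89.87 z [0.0346 0.0559 0.0601]
red 840 [0.4098 0.0916] [0.0488 0.1061] 76.07 z [0.0332 0.0478 0.0525]
timer 511 [0.6949 0.295 ] [0.0587 0.0619] 27.33 z [0.0129 0.0177 0.0226]
dropper 127 [ 0.6999 -0.2693] [0.0272 0.0369] 66.84 z [0.0224 0.0437 0.0695]
table 0.0009064287270902542
scap [307.42553191 207.80851064] 94 [0.5596 0.0809 0.1099] [0.715  0.3683 0.1262]
scap [322.63218391 220.03448276] 87 [ 0.556  -0.0028  0.1114] [0.7101 0.271  0.1298]
scap [337.92783505 232.97938144] 97 [ 0.5501 -0.0874  0.1122] [0.7102 0.1677 0.1299]
side tub rim 552 [ 0.4809 -0.2993] [0.1347 0.1286] 82.56 z [0.0447 0.0489 0.0517]
```

View pics/crop.png

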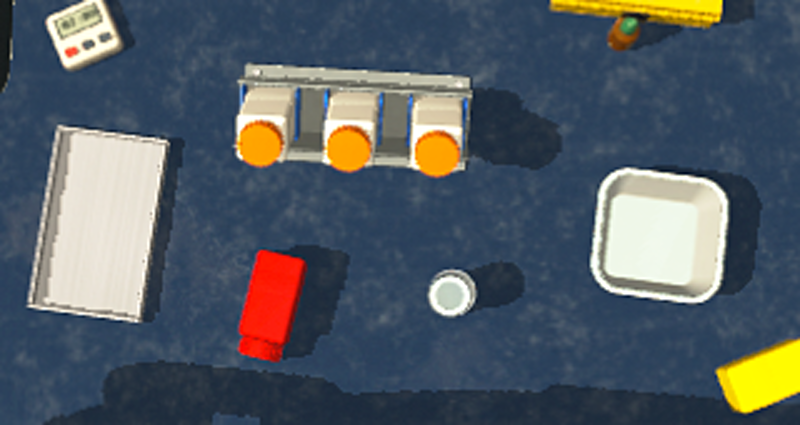

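The crop confirms it: three white jars with orange caps lean in the rack at crop pixels (261,143), (348,148) and (436,153). The red jar at (270,305) and the beaker at (451,294) stand apart. Cap-top heights of 0.121 m match 30 mm + 106 mm·0.853, and the tray and tub sizes match too. Moving now.

drive_tool:
  moves:
    - {"tx":20,"ty":-34,"tz":2,"rz":1.4,"grip":77}
    - {"tx":20,"ty":-34,"tz":2,"rz":1.4}
    - {"tx":20,"ty":-34,"tz":2,"rz":1.4}
    - {"tx":20,"ty":-34,"tz":2,"rz":1.4}
    - {"tx":20,"ty":-34,"tz":2,"rz":1.4}
    - {"tx":20,"ty":-34,"tz":2,"rz":1.4}
    - {"tx":20,"ty":-34,"tz":2,"rz":1.4}
    - {"tx":20,"ty":-34,"tz":2,"rz":1.4}
  newtons: 25

```text
invalid input at $.moves[0]: expected keys tx, ty, tz, rx, ry, rz, grip
```

drive_tool:
  moves:
    - {"tx":20,"ty":-36,"rx":-0.2,"ry":-3.95}
    - {"tx":20,"ty":-36,"rx":-0.2,"ry":-3.95}
    - {"tx":20,"ty":-36,"rx":-0.2,"ry":-3.95}
    - {"tx":20,"ty":-36,"rx":-0.2,"ry":-3.95}
    - {"tx":20,"ty":-36,"rx":-0.2,"ry":-3.95}
    - {"tx":20,"ty":-36,"rx":-0.2,"ry":-3.95}
    - {"tx":20,"ty":-36,"rx":-0.2,"ry":-3.95}
    - {"tx":20,"ty":-36,"rx":-0.2,"ry":-3.95}

```text
invalid input at $.moves[0]: expected keys tx, ty, tz, rx, ry, rz, grip
```

drive_tool:
  moves:
    - {"tx":10,"ty":-8,"tz":-10}
    - {}

```text
invalid input at $.moves[0]: expected keys tx, ty, tz, rx, ry, rz, grip
```

All keys are required.

drive_tool:
  moves:
    - {"tx":20,"ty":-34,"tz":2,"rx":0,"ry":0,"rz":1.4,"grip":77}
    - {"tx":20,"ty":-34,"tz":2,"rx":0,"ry":0,"rz":1.4,"grip":77}
    - {"tx":20,"ty":-34,"tz":2,"rx":0,"ry":0,"rz":1.4,"grip":77}
    - {"tx":20,"ty":-34,"tz":2,"rx":0,"ry":0,"rz":1.4,"grip":77}
    - {"tx":20,"ty":-34,"tz":2,"rx":0,"ry":0,"rz":1.4,"grip":77}
    - {"tx":20,"ty":-34,"tz":2,"rx":0,"ry":0,"rz":1.4,"grip":77}
    - {"tx":20,"ty":-34,"tz":2,"rx":0,"ry":0,"rz":1.4,"grip":77}
    - {"tx":20,"ty":-34,"tz":2,"rx":0,"ry":0,"rz":1.4,"grip":77}
  newtons: 25

```text
time: 0.77
tcp_pos: [0.3294, 0.4055, 0.2489]
tool_rot: [-0.0, 0.023, 1.0, -0.0]
ft_force: [0.4, 0.3, 0.5]
gripper_width: 0.77
grasp_force: 0.0
```

drive_tool:
  moves:
    - {"tx":20,"ty":-36,"tz":0,"rx":-0.2,"ry":-3.95,"rz":0,"grip":77}
    - {"tx":20,"ty":-36,"tz":0,"rx":-0.2,"ry":-3.95,"rz":0,"grip":77}
    - {"tx":20,"ty":-36,"tz":0,"rx":-0.2,"ry":-3.95,"rz":0,"grip":77}
    - {"tx":20,"ty":-36,"tz":0,"rx":-0.2,"ry":-3.95,"rz":0,"grip":77}
    - {"tx":20,"ty":-36,"tz":0,"rx":-0.2,"ry":-3.95,"rz":0,"grip":77}
    - {"tx":20,"ty":-36,"tz":0,"rx":-0.2,"ry":-3.95,"rz":0,"grip":77}
    - {"tx":20,"ty":-36,"tz":0,"rx":-0.2,"ry":-3.95,"rz":0,"grip":77}
    - {"tx":20,"ty":-36,"tz":0,"rx":-0.2,"ry":-3.95,"rz":0,"grip":77}

```text
time: 1.43
tcp_pos: [0.4893, 0.1177, 0.2493]
tool_rot: [0.274, 0.023, 0.961, -0.007]
ft_force: [1.5, 0.2, 1.1]
gripper_width: 0.769
grasp_force: 0.0
```

drive_tool:
  moves:
    - {"tx":10,"ty":-8,"tz":-10,"rx":0,"ry":0,"rz":0,"grip":77}
    - {"tx":0,"ty":0,"tz":0,"rx":0,"ry":0,"rz":0,"grip":77}

```text
time: 1.6
tcp_pos: [0.4992, 0.1088, 0.2376]
tool_rot: [0.272, 0.025, 0.962, -0.008]
ft_force: [-0.8, 0.8, -0.1]
gripper_width: 0.772
grasp_force: 0.0
```

drive_tool:
  moves:
    - {"tx":14,"ty":-4,"tz":-29,"rx":0,"ry":0,"rz":0,"grip":77}
    - {"tx":14,"ty":-4,"tz":-29,"rx":0,"ry":0,"rz":0,"grip":77}
    - {"tx":13,"ty":-4,"tz":-28,"rx":0,"ry":0,"rz":0,"grip":77}
    - {"tx":0,"ty":0,"tz":0,"rx":0,"ry":0,"rz":0,"grip":77}

```text
time: 1.93
tcp_pos: [0.5396, 0.1117, 0.176]
tool_rot: [0.255, 0.028, 0.966, -0.024]
ft_force: [-0.2, 0.0, 1.0]
gripper_width: 0.771
grasp_force: 0.0
```

```bash
python3 - <<'E'
from h import *
im,d=robot.read_camera('side'); im2,_=robot.read_camera('top')
a=cv2.resize(im[160:290,260:400],(420,390)); b=cv2.resize(im2[160:290,220:346],(378,390))
cv2.imwrite('pics/a1.png',np.hstack([a,b]))
s=robot.read_state(); print(s['tcp_pos'],s['ft_force'])
E
```

```text
[0.53848879 0.11154135 0.17785493] [-0.49150375 -0.05330907  0.46536663]
```

View pics/a1.png

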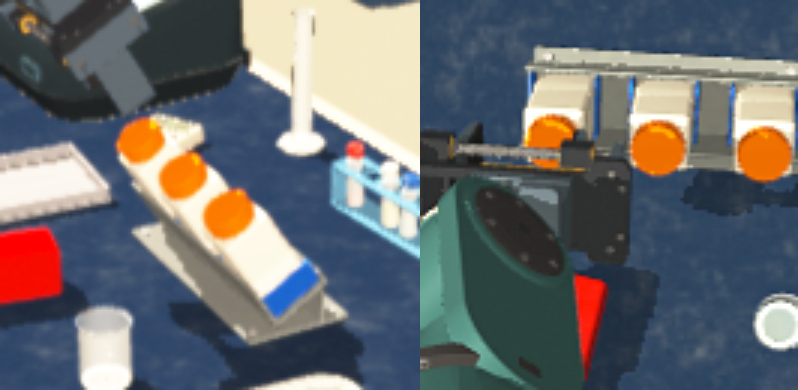

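The right-hand view shows the gripper just short of the left cap; the arm deviated from the commanded pose, so it probably hit a joint limit. Checking the joints.

```bash
python3 - <<'E'
from h import *
from scipy.spatial.transform import Rotation as R
s=robot.read_state(); print(s['joints'].round(3),s['tcp_pos'])
w,x,y,z=s['tool_rot']; M=R.from_quat([x,y,z,w]).as_matrix(); print(M.round(4))
# wanted: tool y = rack y (yaw -3deg), tool tilted 10deg forward
ps=np.deg2rad(-3)
for th in (0,10,):
    t=np.deg2rad(th); Y=np.array([-np.sin(ps),np.cos(ps),0]); Z=np.array([np.sin(t)*np.cos(ps),np.sin(t)*np.sin(ps),-np.cos(t)]); X=np.cross(Y,Z)
    T=np.stack([X,Y,Z],1); print(th,np.rad2deg(R.from_matrix(T@M.T).as_rotvec()).round(2))
E
```

```text
[ 0.241  0.098  2.298 -0.613  0.307 -0.726] [0.53848879 0.11154135 0.17785493]
[[-0.8675  0.0646  0.4932]
 [ 0.0413  0.9975 -0.0581]
 [-0.4957 -0.03   -0.868 ]]
0 [ 3.42 29.58  0.25]
10 [ 2.85 19.6   0.4 ]
```

Joint 5 is at its 0.31 limit, so I'll grip with a 10° tool tilt instead. The fingers still lie flat on the y sides; the tool tilts back later to set the jar upright.

drive_tool:
  moves:
    - {"tx":1,"ty":-5,"tz":6,"rx":0.95,"ry":6.5,"rz":0.1,"grip":77}
    - {"tx":1,"ty":-5,"tz":0,"rx":0.95,"ry":6.5,"rz":0.1,"grip":77}
    - {"tx":0,"ty":-5,"tz":0,"rx":0.95,"ry":6.6,"rz":0.1,"grip":77}
    - {"tx":0,"ty":0,"tz":-16,"rx":0,"ry":0,"rz":0,"grip":77}
    - {"tx":0,"ty":0,"tz":-16,"rx":0,"ry":0,"rz":0,"grip":77}
    - {"tx":0,"ty":0,"tz":0,"rx":0,"ry":0,"rz":0,"grip":77}

```text
time: 2.53
tcp_pos: [0.5395, 0.0959, 0.1481]
tool_rot: [0.123, 0.03, 0.992, -0.014]
ft_force: [-1.5, -0.7, -1.1]
gripper_width: 0.771
grasp_force: 0.0
```

```bash
cat > st.py <<'E'
from h import *
from scipy.spatial.transform import Rotation as R
import sys
# usage: st.py x y z yawdeg tiltdeg -> deltas to go
s=robot.read_state(); print(s['time'],s['joints'].round(3),s['tcp_pos'].round(4),s['ft_force'].round(2),s['gripper_width'],s['grasp_force'])
a=[float(v) for v in sys.argv[1:]]
if a:
    w,x,y,z=s['tool_rot']; M=R.from_quat([x,y,z,w]).as_matrix()
    ps,t=np.deg2rad(a[3:5]); Y=np.array([-np.sin(ps),np.cos(ps),0]); Z=np.array([np.sin(t)*np.cos(ps),np.sin(t)*np.sin(ps),-np.cos(t)])
    T=np.stack([np.cross(Y,Z),Y,Z],1)
    print('go mm',(1000*(np.array(a[:3])-s['tcp_pos'])).round(1),'deg',np.rad2deg(R.from_matrix(T@M.T).as_rotvec()).round(2))
E
python3 st.py .5403 .0967 .1517 -3 10
```

```text
2.5333 [ 0.167  0.193  2.194 -0.15   0.521 -1.222] [0.5395 0.0959 0.1481] [-1.54 -0.7  -1.06] 0.7705049538430822 0.0
go mm [0.8 0.8 3.6] deg [1.37 4.16 0.51]
```

drive_tool:
  moves:
    - {"tx":8,"ty":0,"tz":-10,"rx":0.7,"ry":2.1,"rz":0.3,"grip":77}
    - {"tx":9,"ty":0,"tz":-14,"rx":0.7,"ry":2.1,"rz":0.2,"grip":77}
    - {"tx":9,"ty":0,"tz":-14,"rx":0,"ry":0,"rz":0,"grip":77}
    - {"tx":8,"ty":-1,"tz":-13,"rx":0,"ry":0,"rz":0,"grip":77}
    - {"tx":8,"ty":-1,"tz":-13,"rx":0,"ry":0,"rz":0,"grip":77}
    - {"tx":0,"ty":0,"tz":0,"rx":0,"ry":0,"rz":0,"grip":77}
    - {"tx":0,"ty":0,"tz":0,"rx":0,"ry":0,"rz":0,"grip":77}

```text
time: 3.12
tcp_pos: [0.5827, 0.0942, 0.086]
tool_rot: [0.088, 0.026, 0.996, -0.002]
ft_force: [-0.0, -0.3, -0.6]
gripper_width: 0.773
grasp_force: 0.0
```

```bash
python3 st.py .5821 .0945 .0835 -3 10
python3 - <<'E'
from h import *
im,d=robot.read_camera('side'); im2,_=robot.read_camera('top')
a=cv2.resize(im[160:290,260:400],(420,390)); b=cv2.resize(im2[160:290,220:346],(378,390))
cv2.imwrite('pics/a2.png',np.hstack([a,b]))
E
```

```text
3.1167 [ 0.134  0.378  2.091 -0.067  0.501 -1.328] [0.5827 0.0942 0.086 ] [-0.03 -0.33 -0.58] 0.7725724287561702 0.0
go mm [-0.6  0.3 -2.5] deg [-0.02  0.06  0.01]
```

View pics/a2.png

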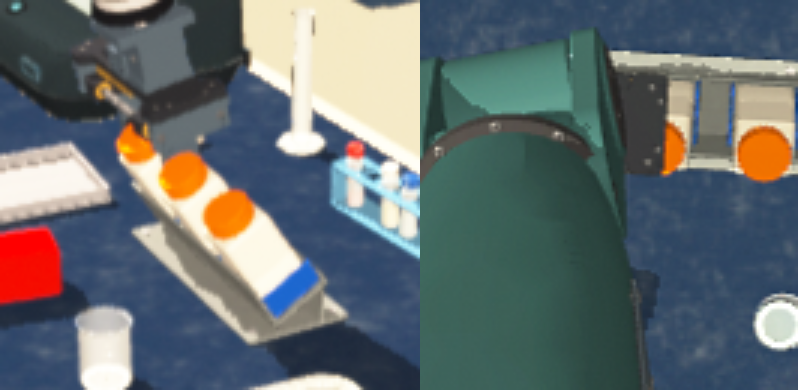

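The gripper straddles the left jar, the cap is clear below its body, and there is no contact force. Closing, then lifting along the axis.

drive_tool:
  moves:
    - {"tx":0,"ty":0,"tz":-2,"rx":0,"ry":0,"rz":0,"grip":40}
    - {"tx":0,"ty":0,"tz":0,"rx":0,"ry":0,"rz":0,"grip":40}
    - {"tx":0,"ty":0,"tz":0,"rx":0,"ry":0,"rz":0,"grip":40}
    - {"tx":0,"ty":0,"tz":0,"rx":0,"ry":0,"rz":0,"grip":40}
    - {"tx":0,"ty":0,"tz":0,"rx":0,"ry":0,"rz":0,"grip":40}
    - {"tx":0,"ty":0,"tz":0,"rx":0,"ry":0,"rz":0,"grip":40}
  newtons: 25

```text
time: 3.72
tcp_pos: [0.5831, 0.0946, 0.0836]
tool_rot: [0.088, 0.026, 0.996, -0.002]
ft_force: [-5.8, 11.0, 6.9]
gripper_width: 0.525
grasp_force: 25.0
```

drive_tool:
  moves:
    - {"tx":-5,"ty":0,"tz":9,"rx":0,"ry":0,"rz":0,"grip":40}
    - {"tx":-5,"ty":0,"tz":9,"rx":0,"ry":0,"rz":0,"grip":40}
    - {"tx":-5,"ty":0,"tz":9,"rx":0,"ry":0,"rz":0,"grip":40}
    - {"tx":-5,"ty":0,"tz":9,"rx":0,"ry":0,"rz":0,"grip":40}
    - {"tx":-5,"ty":1,"tz":9,"rx":0,"ry":0,"rz":0,"grip":40}
    - {"tx":-5,"ty":1,"tz":9,"rx":0,"ry":0,"rz":0,"grip":40}
    - {"tx":0,"ty":0,"tz":0,"rx":0,"ry":0,"rz":0,"grip":40}
    - {"tx":0,"ty":0,"tz":0,"rx":0,"ry":0,"rz":0,"grip":40}

```text
time: 4.38
tcp_pos: [0.5532, 0.0958, 0.1378]
tool_rot: [0.088, 0.026, 0.996, -0.002]
ft_force: [-0.0, 0.7, -2.0]
gripper_width: 0.527
grasp_force: 25.0
```

drive_tool:
  moves:
    - {"tx":0,"ty":0,"tz":0,"rx":0,"ry":0,"rz":0,"grip":40}
    - {"tx":0,"ty":0,"tz":0,"rx":0,"ry":0,"rz":0,"grip":40}

```text
time: 4.55
tcp_pos: [0.553, 0.0957, 0.1367]
tool_rot: [0.087, 0.026, 0.996, -0.002]
ft_force: [0.4, -0.4, -1.5]
gripper_width: 0.529
grasp_force: 25.0
```

```bash
python3 st.py .5 .25 .16 -7.5 -21.5
```

```text
4.55 [ 0.145  0.249  2.14  -0.063  0.581 -1.323] [0.553  0.0957 0.1367] [ 0.41 -0.42 -1.49] 0.5293193464760826 24.99856993672438
go mm [-53.  154.3  23.3] deg [ 2.9  31.41 -4.34]
```

```bash
cat > wt.py <<'E'
from h import *
F=[]
for i in range(12):
    robot.read_camera('top'); F.append(robot.read_state()['ft_force'])
F=np.array(F); print(F.mean(0).round(2),F.std(0).round(2))
E
python3 wt.py; python3 st.py
```

```text
[ 0.2  -0.24 -0.89] [0.77 0.61 0.4 ]
5.15 [ 0.145  0.249  2.14  -0.062  0.582 -1.323] [0.5531 0.0958 0.1372] [ 0.74  0.08 -0.31] 0.527129272617781 24.999127668561414
```

Mean Fz is −0.9 N, so this jar is empty (a full one would read −3.3 N or more). It goes in the tub.

drive_tool:
  moves:
    - {"tx":0,"ty":0,"tz":20,"rx":0,"ry":0,"rz":0,"grip":40}
    - {"tx":0,"ty":0,"tz":32,"rx":0,"ry":0,"rz":0,"grip":40}
    - {"tx":-4,"ty":-10,"tz":32,"rx":0.24,"ry":2.62,"rz":-0.36,"grip":40}
    - {"tx":-6,"ty":-25,"tz":30,"rx":0.24,"ry":2.62,"rz":-0.36,"grip":40}
    - {"tx":-6,"ty":-35,"tz":0,"rx":0.24,"ry":2.62,"rz":-0.36,"grip":40}
    - {"tx":-6,"ty":-35,"tz":0,"rx":0.24,"ry":2.62,"rz":-0.36,"grip":40}
    - {"tx":-6,"ty":-35,"tz":0,"rx":0.24,"ry":2.62,"rz":-0.36,"grip":40}
    - {"tx":-6,"ty":-35,"tz":0,"rx":0.24,"ry":2.62,"rz":-0.36,"grip":40}

```text
time: 5.82
tcp_pos: [0.5186, -0.0807, 0.2517]
tool_rot: [-0.05, 0.046, 0.998, 0.005]
ft_force: [0.9, -0.2, -0.6]
gripper_width: 0.524
grasp_force: 25.0
```

drive_tool:
  moves:
    - {"tx":-6,"ty":-37,"tz":0,"rx":0.24,"ry":2.62,"rz":-0.36,"grip":40}
    - {"tx":-6,"ty":-37,"tz":0,"rx":0.24,"ry":2.62,"rz":-0.36,"grip":40}
    - {"tx":-6,"ty":-37,"tz":0,"rx":0.24,"ry":2.62,"rz":-0.36,"grip":40}
    - {"tx":-6,"ty":-37,"tz":0,"rx":0.24,"ry":2.62,"rz":-0.36,"grip":40}
    - {"tx":-6,"ty":-36,"tz":0,"rx":0.24,"ry":2.62,"rz":-0.36,"grip":40}
    - {"tx":-6,"ty":-30,"tz":0,"rx":0.24,"ry":2.62,"rz":-0.36,"grip":40}
    - {"tx":0,"ty":0,"tz":-20,"rx":0,"ry":0,"rz":0,"grip":40}
    - {"tx":0,"ty":0,"tz":0,"rx":0,"ry":0,"rz":0,"grip":40}

```text
time: 6.48
tcp_pos: [0.4819, -0.2939, 0.2283]
tool_rot: [-0.187, 0.065, 0.98, 0.013]
ft_force: [-1.0, 1.1, -2.0]
gripper_width: 0.524
grasp_force: 25.0
```

```bash
python3 st.py .4815 -.298 .064 -7.3 -21.5
```

```text
6.4833 [-0.527  0.328  1.851 -0.146  1.317 -1.903] [ 0.4819 -0.2939  0.2283] [-0.99  1.11 -1.96] 0.523805419325896 24.99897431815043
go mm [  -0.4   -4.1 -164.3] deg [-0.09 -0.15  0.3 ]
```

drive_tool:
  moves:
    - {"tx":0,"ty":-4,"tz":-25,"rx":0,"ry":0,"rz":0,"grip":40}
    - {"tx":0,"ty":0,"tz":-35,"rx":0,"ry":0,"rz":0,"grip":40}
    - {"tx":0,"ty":0,"tz":-30,"rx":0,"ry":0,"rz":0,"grip":40}
    - {"tx":0,"ty":0,"tz":-25,"rx":0,"ry":0,"rz":0,"grip":40}
    - {"tx":0,"ty":0,"tz":-15,"rx":0,"ry":0,"rz":0,"grip":40}
    - {"tx":0,"ty":0,"tz":0,"rx":0,"ry":0,"rz":0,"grip":40}
    - {"tx":0,"ty":0,"tz":0,"rx":0,"ry":0,"rz":0,"grip":40}

```text
time: 7.07
tcp_pos: [0.4833, -0.2969, 0.1017]
tool_rot: [-0.186, 0.064, 0.98, 0.012]
ft_force: [0.3, -0.0, -0.1]
gripper_width: 0.524
grasp_force: 25.0
```

```bash
python3 st.py .4815 -.298 .064 -7.3 -21.5
python3 - <<'E'
from h import *
im,d=robot.read_camera('side'); im2,_=robot.read_camera('top')
a=cv2.resize(im[220:350,290:430],(420,390)); b=cv2.resize(im2[190:320,354:480],(378,390))
cv2.imwrite('pics/a3.png',np.hstack([a,b]))
E
```

```text
7.0667 [-0.529  0.504  1.879 -0.16   1.113 -1.874] [ 0.4833 -0.2969  0.1017] [ 0.28 -0.05 -0.06] 0.5241618390621131 24.998475413303822
go mm [ -1.8  -1.1 -37.7] deg [-0.01 -0.02  0.14]
```

View pics/a3.png

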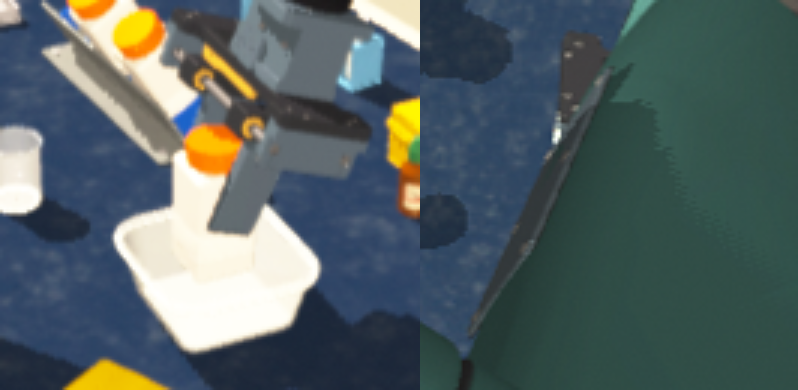

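The jar hangs upright over the tub at about (210,200) in the crop. Lowering gently.

drive_tool:
  moves:
    - {"tx":-1,"ty":-1,"tz":-12,"rx":0,"ry":0,"rz":0,"grip":40}
    - {"tx":-1,"ty":0,"tz":-10,"rx":0,"ry":0,"rz":0,"grip":40}
    - {"tx":0,"ty":0,"tz":-6,"rx":0,"ry":0,"rz":0,"grip":40}
    - {"tx":0,"ty":0,"tz":-2,"rx":0,"ry":0,"rz":0,"grip":40}
    - {"tx":0,"ty":0,"tz":-2,"rx":0,"ry":0,"rz":0,"grip":40}
    - {"tx":0,"ty":0,"tz":-1,"rx":0,"ry":0,"rz":0,"grip":40}
    - {"tx":0,"ty":0,"tz":-1,"rx":0,"ry":0,"rz":0,"grip":40}
    - {"tx":0,"ty":0,"tz":0,"rx":0,"ry":0,"rz":0,"grip":40}

```text
time: 7.83
tcp_pos: [0.4811, -0.2983, 0.0672]
tool_rot: [-0.186, 0.064, 0.98, 0.012]
ft_force: [-0.9, 0.3, -0.1]
gripper_width: 0.523
grasp_force: 25.0
```

drive_tool:
  moves:
    - {"tx":0,"ty":0,"tz":-1,"rx":0,"ry":0,"rz":0,"grip":40}
    - {"tx":0,"ty":0,"tz":0,"rx":0,"ry":0,"rz":0,"grip":40}

```text
time: 8.0
tcp_pos: [0.4811, -0.2982, 0.0662]
tool_rot: [-0.186, 0.064, 0.98, 0.012]
ft_force: [0.3, 0.2, -0.9]
gripper_width: 0.526
grasp_force: 25.0
```

drive_tool:
  moves:
    - {"tx":0,"ty":0,"tz":-1,"rx":0,"ry":0,"rz":0,"grip":40}
    - {"tx":0,"ty":0,"tz":0,"rx":0,"ry":0,"rz":0,"grip":40}

```text
time: 8.17
tcp_pos: [0.481, -0.2982, 0.0651]
tool_rot: [-0.186, 0.064, 0.98, 0.012]
ft_force: [-0.5, 0.1, -0.9]
gripper_width: 0.527
grasp_force: 25.0
```

drive_tool:
  moves:
    - {"tx":0,"ty":0,"tz":-1,"rx":0,"ry":0,"rz":0,"grip":40}
    - {"tx":0,"ty":0,"tz":0,"rx":0,"ry":0,"rz":0,"grip":40}

```text
time: 8.33
tcp_pos: [0.481, -0.2982, 0.064]
tool_rot: [-0.186, 0.064, 0.98, 0.012]
ft_force: [-0.1, 0.2, -0.7]
gripper_width: 0.526
grasp_force: 25.0
```

drive_tool:
  moves:
    - {"tx":0,"ty":0,"tz":-1,"rx":0,"ry":0,"rz":0,"grip":40}
    - {"tx":0,"ty":0,"tz":0,"rx":0,"ry":0,"rz":0,"grip":40}

```text
time: 8.5
tcp_pos: [0.4812, -0.2982, 0.0636]
tool_rot: [-0.186, 0.064, 0.98, 0.012]
ft_force: [-1.3, 2.9, 8.3]
gripper_width: 0.523
grasp_force: 25.0
```

Contact at z = 0.0637, as predicted. Releasing and retreating straight up, then heading to the middle jar.

drive_tool:
  moves:
    - {"tx":0,"ty":0,"tz":0.4,"rx":0,"ry":0,"rz":0,"grip":40}
    - {"tx":0,"ty":0,"tz":0,"rx":0,"ry":0,"rz":0,"grip":56}
    - {"tx":0,"ty":0,"tz":0,"rx":0,"ry":0,"rz":0,"grip":62}
    - {"tx":0,"ty":0,"tz":0,"rx":0,"ry":0,"rz":0,"grip":68}
    - {"tx":0,"ty":0,"tz":0,"rx":0,"ry":0,"rz":0,"grip":68}
    - {"tx":0,"ty":0,"tz":10,"rx":0,"ry":0,"rz":0,"grip":68}
    - {"tx":0,"ty":0,"tz":25,"rx":0,"ry":0,"rz":0,"grip":68}
    - {"tx":0,"ty":0,"tz":38,"rx":0,"ry":0,"rz":0,"grip":72}

```text
time: 9.17
tcp_pos: [0.4796, -0.2973, 0.1356]
tool_rot: [-0.188, 0.064, 0.98, 0.013]
ft_force: [0.2, 1.4, -0.1]
gripper_width: 0.713
grasp_force: 0.0
```

drive_tool:
  moves:
    - {"tx":0,"ty":0,"tz":38,"rx":0,"ry":0,"rz":0,"grip":77}
    - {"tx":0,"ty":0,"tz":38,"rx":0,"ry":0,"rz":0,"grip":77}
    - {"tx":5,"ty":36,"tz":10,"rx":-0.3,"ry":-4.5,"rz":0.6,"grip":77}
    - {"tx":5,"ty":36,"tz":0,"rx":-0.3,"ry":-4.5,"rz":0.6,"grip":77}
    - {"tx":5,"ty":36,"tz":0,"rx":-0.3,"ry":-4.5,"rz":0.6,"grip":77}
    - {"tx":5,"ty":36,"tz":0,"rx":-0.3,"ry":-4.5,"rz":0.6,"grip":77}
    - {"tx":5,"ty":36,"tz":0,"rx":-0.3,"ry":-4.5,"rz":0.6,"grip":77}
    - {"tx":5,"ty":36,"tz":0,"rx":-0.3,"ry":-4.5,"rz":0.6,"grip":77}

```text
time: 9.83
tcp_pos: [0.5111, -0.0807, 0.2237]
tool_rot: [0.051, 0.032, 0.998, 0.006]
ft_force: [1.4, -0.2, 0.9]
gripper_width: 0.77
grasp_force: 0.0
```

```bash
python3 st.py .5357 .0140 .1517 -3 10
```

```text
9.8333 [-0.216  0.062  2.153  0.041  0.829 -1.75 ] [ 0.5111 -0.0807  0.2237] [ 1.44 -0.18  0.94] 0.7700302628132172 0.0
go mm [ 24.6  94.7 -72. ] deg [-1.09 -4.11  0.56]
```

drive_tool:
  moves:
    - {"tx":5,"ty":32,"tz":0,"rx":-0.5,"ry":-2,"rz":0.3,"grip":77}
    - {"tx":5,"ty":32,"tz":0,"rx":-0.5,"ry":-2,"rz":0.2,"grip":77}
    - {"tx":5,"ty":30,"tz":-12,"rx":0,"ry":0,"rz":0,"grip":77}
    - {"tx":5,"ty":0,"tz":-30,"rx":0,"ry":0,"rz":0,"grip":77}
    - {"tx":5,"ty":0,"tz":-30,"rx":0,"ry":0,"rz":0,"grip":77}
    - {"tx":0,"ty":0,"tz":0,"rx":0,"ry":0,"rz":0,"grip":77}
    - {"tx":0,"ty":0,"tz":0,"rx":0,"ry":0,"rz":0,"grip":77}

```text
time: 10.42
tcp_pos: [0.5353, 0.0118, 0.1502]
tool_rot: [0.082, 0.027, 0.996, -0.002]
ft_force: [-1.0, -0.7, 0.7]
gripper_width: 0.768
grasp_force: 0.0
```

```bash
python3 st.py .5776 .0115 .0835 -3 10
```

```text
10.4167 [-0.019  0.189  2.183 -0.008  0.605 -1.53 ] [0.5353 0.0118 0.1502] [-1.04 -0.72  0.71] 0.7680754547364576 0.0
go mm [ 42.3  -0.3 -66.7] deg [-0.08 -0.56  0.07]
```

drive_tool:
  moves:
    - {"tx":8,"ty":0,"tz":-12,"rx":0,"ry":-0.5,"rz":0,"grip":77}
    - {"tx":9,"ty":0,"tz":-14,"rx":0,"ry":0,"rz":0,"grip":77}
    - {"tx":9,"ty":0,"tz":-14,"rx":0,"ry":0,"rz":0,"grip":77}
    - {"tx":8,"ty":0,"tz":-13,"rx":0,"ry":0,"rz":0,"grip":77}
    - {"tx":8,"ty":0,"tz":-13,"rx":0,"ry":0,"rz":0,"grip":77}
    - {"tx":0,"ty":0,"tz":0,"rx":0,"ry":0,"rz":0,"grip":77}
    - {"tx":0,"ty":0,"tz":0,"rx":0,"ry":0,"rz":0,"grip":77}

```text
time: 11.0
tcp_pos: [0.5786, 0.0114, 0.0861]
tool_rot: [0.088, 0.027, 0.996, -0.002]
ft_force: [-0.2, 0.4, -0.4]
gripper_width: 0.77
grasp_force: 0.0
```

drive_tool:
  moves:
    - {"tx":0,"ty":0,"tz":0,"rx":0,"ry":0,"rz":0,"grip":40}
    - {"tx":0,"ty":0,"tz":0,"rx":0,"ry":0,"rz":0,"grip":40}
    - {"tx":0,"ty":0,"tz":0,"rx":0,"ry":0,"rz":0,"grip":40}
    - {"tx":0,"ty":0,"tz":0,"rx":0,"ry":0,"rz":0,"grip":40}
    - {"tx":0,"ty":0,"tz":0,"rx":0,"ry":0,"rz":0,"grip":40}
    - {"tx":0,"ty":0,"tz":0,"rx":0,"ry":0,"rz":0,"grip":40}
  newtons: 35

```text
time: 11.5
tcp_pos: [0.5783, 0.0118, 0.0854]
tool_rot: [0.088, 0.027, 0.996, -0.002]
ft_force: [-5.7, 1.1, 11.9]
gripper_width: 0.521
grasp_force: 35.0
```

drive_tool:
  moves:
    - {"tx":-5,"ty":0,"tz":9,"rx":0,"ry":0,"rz":0,"grip":40}
    - {"tx":-5,"ty":0,"tz":9,"rx":0,"ry":0,"rz":0,"grip":40}
    - {"tx":-5,"ty":0,"tz":9,"rx":0,"ry":0,"rz":0,"grip":40}
    - {"tx":-5,"ty":0,"tz":9,"rx":0,"ry":0,"rz":0,"grip":40}
    - {"tx":-5,"ty":1,"tz":9,"rx":0,"ry":0,"rz":0,"grip":40}
    - {"tx":-5,"ty":1,"tz":9,"rx":0,"ry":0,"rz":0,"grip":40}
    - {"tx":0,"ty":0,"tz":0,"rx":0,"ry":0,"rz":0,"grip":40}
    - {"tx":0,"ty":0,"tz":0,"rx":0,"ry":0,"rz":0,"grip":40}

```text
time: 12.17
tcp_pos: [0.5481, 0.0138, 0.1393]
tool_rot: [0.089, 0.027, 0.996, -0.002]
ft_force: [-0.1, 0.4, -3.4]
gripper_width: 0.529
grasp_force: 35.0
```

```bash
python3 wt.py; python3 st.py .4529 .2775 .25 -7.5 -21.5
```

```text
[-0.02 -0.3  -4.11] [0.54 0.4  0.51]
12.7667 [-0.015  0.226  2.167 -0.01   0.573 -1.524] [0.5481 0.0138 0.1385] [-0.67 -0.65 -4.45] 0.5215508897000666 34.99854527413845
go mm [-95.2 263.7 111.5] deg [ 2.83 31.47 -4.29]
```

−4.1 N means full, so it goes to the near slot on the tray.

drive_tool:
  moves:
    - {"tx":0,"ty":0,"tz":20,"rx":0,"ry":0,"rz":0,"grip":40}
    - {"tx":0,"ty":0,"tz":32,"rx":0,"ry":0,"rz":0,"grip":40}
    - {"tx":-4,"ty":10,"tz":32,"rx":0.24,"ry":2.62,"rz":-0.36,"grip":40}
    - {"tx":-8,"ty":20,"tz":26,"rx":0.24,"ry":2.62,"rz":-0.36,"grip":40}
    - {"tx":-8,"ty":23,"tz":0,"rx":0.24,"ry":2.62,"rz":-0.36,"grip":40}
    - {"tx":-8,"ty":23,"tz":0,"rx":0.24,"ry":2.62,"rz":-0.36,"grip":40}
    - {"tx":-8,"ty":23,"tz":0,"rx":0.24,"ry":2.62,"rz":-0.36,"grip":40}
    - {"tx":-8,"ty":23,"tz":0,"rx":0.24,"ry":2.62,"rz":-0.36,"grip":40}

```text
time: 13.43
tcp_pos: [0.5037, 0.1368, 0.2489]
tool_rot: [-0.05, 0.046, 0.998, 0.006]
ft_force: [0.2, 0.1, -4.1]
gripper_width: 0.53
grasp_force: 35.0
```

drive_tool:
  moves:
    - {"tx":-9,"ty":24,"tz":0,"rx":0.24,"ry":2.62,"rz":-0.36,"grip":40}
    - {"tx":-9,"ty":24,"tz":0,"rx":0.24,"ry":2.62,"rz":-0.36,"grip":40}
    - {"tx":-9,"ty":24,"tz":0,"rx":0.24,"ry":2.62,"rz":-0.36,"grip":40}
    - {"tx":-8,"ty":24,"tz":0,"rx":0.24,"ry":2.62,"rz":-0.36,"grip":40}
    - {"tx":-8,"ty":24,"tz":0,"rx":0.24,"ry":2.62,"rz":-0.36,"grip":40}
    - {"tx":-8,"ty":22,"tz":0,"rx":0.24,"ry":2.62,"rz":-0.36,"grip":40}
    - {"tx":0,"ty":0,"tz":-30,"rx":0,"ry":0,"rz":0,"grip":40}
    - {"tx":0,"ty":0,"tz":-20,"rx":0,"ry":0,"rz":0,"grip":40}

```text
time: 14.1
tcp_pos: [0.4531, 0.2788, 0.1974]
tool_rot: [-0.185, 0.064, 0.981, 0.013]
ft_force: [0.5, -1.3, -5.8]
gripper_width: 0.528
grasp_force: 35.0
```

drive_tool:
  moves:
    - {"tx":0,"ty":0,"tz":0,"rx":0,"ry":0,"rz":0,"grip":40}
    - {"tx":0,"ty":0,"tz":0,"rx":0,"ry":0,"rz":0,"grip":40}

```text
time: 14.27
tcp_pos: [0.4527, 0.2776, 0.1982]
tool_rot: [-0.187, 0.065, 0.98, 0.012]
ft_force: [-0.3, -0.4, -3.0]
gripper_width: 0.529
grasp_force: 35.0
```

```bash
python3 st.py .4529 .2775 .067 -7.5 -21.5
```

```text
14.2667 [ 0.416  0.3    1.955  0.205  1.219 -1.126] [0.4527 0.2776 0.1982] [-0.34 -0.44 -3.03] 0.5285385307737616 34.99880639836192
go mm [ 2.000e-01 -1.000e-01 -1.312e+02] deg [ 0.01 -0.05  0.04]
```

drive_tool:
  moves:
    - {"tx":0,"ty":0,"tz":-20,"rx":0,"ry":0,"rz":0,"grip":40}
    - {"tx":0,"ty":0,"tz":-32,"rx":0,"ry":0,"rz":0,"grip":40}
    - {"tx":0,"ty":0,"tz":-30,"rx":0,"ry":0,"rz":0,"grip":40}
    - {"tx":0,"ty":0,"tz":-22,"rx":0,"ry":0,"rz":0,"grip":40}
    - {"tx":0,"ty":0,"tz":-12,"rx":0,"ry":0,"rz":0,"grip":40}
    - {"tx":0,"ty":0,"tz":-6,"rx":0,"ry":0,"rz":0,"grip":40}
    - {"tx":0,"ty":0,"tz":-3,"rx":0,"ry":0,"rz":0,"grip":40}
    - {"tx":0,"ty":0,"tz":0,"rx":0,"ry":0,"rz":0,"grip":40}

```text
time: 14.93
tcp_pos: [0.4538, 0.2781, 0.0744]
tool_rot: [-0.185, 0.065, 0.98, 0.013]
ft_force: [0.2, 0.9, -3.9]
gripper_width: 0.526
grasp_force: 35.0
```

drive_tool:
  moves:
    - {"tx":0,"ty":0,"tz":-1,"rx":0,"ry":0,"rz":0,"grip":40}
    - {"tx":0,"ty":0,"tz":-1,"rx":0,"ry":0,"rz":0,"grip":40}
    - {"tx":0,"ty":0,"tz":0,"rx":0,"ry":0,"rz":0,"grip":40}

```text
time: 15.18
tcp_pos: [0.4535, 0.278, 0.0722]
tool_rot: [-0.185, 0.064, 0.98, 0.013]
ft_force: [-0.2, -0.8, -3.9]
gripper_width: 0.524
grasp_force: 35.0
```

drive_tool:
  moves:
    - {"tx":0,"ty":0,"tz":-1,"rx":0,"ry":0,"rz":0,"grip":40}
    - {"tx":0,"ty":0,"tz":-0.5,"rx":0,"ry":0,"rz":0,"grip":40}
    - {"tx":0,"ty":0,"tz":0,"rx":0,"ry":0,"rz":0,"grip":40}

```text
time: 15.43
tcp_pos: [0.4531, 0.2778, 0.0701]
tool_rot: [-0.186, 0.065, 0.98, 0.013]
ft_force: [-0.8, 0.0, -3.0]
gripper_width: 0.524
grasp_force: 35.0
```

drive_tool:
  moves:
    - {"tx":0,"ty":0,"tz":-1,"rx":0,"ry":0,"rz":0,"grip":40}
    - {"tx":0,"ty":0,"tz":-0.5,"rx":0,"ry":0,"rz":0,"grip":40}
    - {"tx":0,"ty":0,"tz":0,"rx":0,"ry":0,"rz":0,"grip":40}

```text
time: 15.68
tcp_pos: [0.453, 0.2778, 0.0684]
tool_rot: [-0.186, 0.065, 0.98, 0.013]
ft_force: [0.2, 0.1, -3.3]
gripper_width: 0.525
grasp_force: 35.0
```

drive_tool:
  moves:
    - {"tx":0,"ty":0,"tz":-0.8,"rx":0,"ry":0,"rz":0,"grip":40}
    - {"tx":0,"ty":0,"tz":0,"rx":0,"ry":0,"rz":0,"grip":40}

```text
time: 15.85
tcp_pos: [0.453, 0.2777, 0.0676]
tool_rot: [-0.186, 0.065, 0.98, 0.013]
ft_force: [0.4, 0.5, -4.1]
gripper_width: 0.526
grasp_force: 35.0
```

drive_tool:
  moves:
    - {"tx":0,"ty":0,"tz":-0.6,"rx":0,"ry":0,"rz":0,"grip":40}
    - {"tx":0,"ty":0,"tz":0,"rx":0,"ry":0,"rz":0,"grip":40}

```text
time: 16.02
tcp_pos: [0.4531, 0.2778, 0.0673]
tool_rot: [-0.186, 0.065, 0.98, 0.013]
ft_force: [-0.1, 0.5, 2.0]
gripper_width: 0.524
grasp_force: 35.0
```

Contact. Releasing, retreating up and going back for the right jar.

drive_tool:
  moves:
    - {"tx":0,"ty":0,"tz":0,"rx":0,"ry":0,"rz":0,"grip":54}
    - {"tx":0,"ty":0,"tz":0,"rx":0,"ry":0,"rz":0,"grip":60}
    - {"tx":0,"ty":0,"tz":0,"rx":0,"ry":0,"rz":0,"grip":68}
    - {"tx":0,"ty":0,"tz":0,"rx":0,"ry":0,"rz":0,"grip":72}
    - {"tx":0,"ty":0,"tz":10,"rx":0,"ry":0,"rz":0,"grip":72}
    - {"tx":0,"ty":0,"tz":25,"rx":0,"ry":0,"rz":0,"grip":72}
    - {"tx":0,"ty":0,"tz":38,"rx":0,"ry":0,"rz":0,"grip":72}
    - {"tx":0,"ty":0,"tz":38,"rx":0,"ry":0,"rz":0,"grip":77}

```text
time: 16.68
tcp_pos: [0.4524, 0.2774, 0.1796]
tool_rot: [-0.187, 0.065, 0.98, 0.012]
ft_force: [-0.0, 0.5, -0.0]
gripper_width: 0.756
grasp_force: 0.0
```

drive_tool:
  moves:
    - {"tx":0,"ty":0,"tz":38,"rx":0,"ry":0,"rz":0,"grip":77}
    - {"tx":4,"ty":-20,"tz":10,"rx":-0.3,"ry":-4.5,"rz":0.6,"grip":77}
    - {"tx":8,"ty":-38,"tz":0,"rx":-0.3,"ry":-4.5,"rz":0.6,"grip":77}
    - {"tx":8,"ty":-38,"tz":0,"rx":-0.3,"ry":-4.5,"rz":0.6,"grip":77}
    - {"tx":8,"ty":-38,"tz":0,"rx":-0.3,"ry":-4.5,"rz":0.6,"grip":77}
    - {"tx":8,"ty":-38,"tz":0,"rx":-0.3,"ry":-4.5,"rz":0.6,"grip":77}
    - {"tx":8,"ty":-38,"tz":0,"rx":-0.5,"ry":-4.5,"rz":0.6,"grip":77}
    - {"tx":8,"ty":-38,"tz":0,"rx":-0.5,"ry":-4.5,"rz":0.6,"grip":77}

```text
time: 17.35
tcp_pos: [0.5052, 0.0281, 0.2274]
tool_rot: [0.091, 0.026, 0.996, 0.001]
ft_force: [1.2, -0.6, -0.3]
gripper_width: 0.769
grasp_force: 0.0
```

drive_tool:
  moves:
    - {"tx":8,"ty":-36,"tz":0,"rx":0,"ry":0,"rz":0,"grip":77}
    - {"tx":8,"ty":-36,"tz":0,"rx":0,"ry":0,"rz":0,"grip":77}
    - {"tx":4,"ty":-20,"tz":-20,"rx":0,"ry":0,"rz":0,"grip":77}
    - {"tx":0,"ty":0,"tz":0,"rx":0,"ry":0,"rz":0,"grip":77}

```text
time: 17.68
tcp_pos: [0.5247, -0.0652, 0.2049]
tool_rot: [0.088, 0.028, 0.996, 0.002]
ft_force: [-0.5, 0.0, -1.0]
gripper_width: 0.772
grasp_force: 0.0
```

```bash
python3 st.py .5317 -.0692 .1517 -3 10
python3 - <<'E'
from h import *
im,d=robot.read_camera('side'); im2,_=robot.read_camera('top')
a=cv2.resize(im[150:340,190:400],(442,400)); b=cv2.resize(im2[180:300,160:290],(390,360)); b=np.vstack([b,np.zeros((40,390,3),np.uint8)])[:, :358]
cv2.imwrite('pics/a4.png',np.hstack([a,b]))
E
```

```text
17.6833 [-0.182  0.082  2.178  0.046  0.708 -1.728] [ 0.5247 -0.0652  0.2049] [-0.46  0.02 -1.04] 0.7723393359901425 0.0
go mm [  7.   -4.  -53.2] deg [-0.45  0.08  0.19]
```

View pics/a4.png

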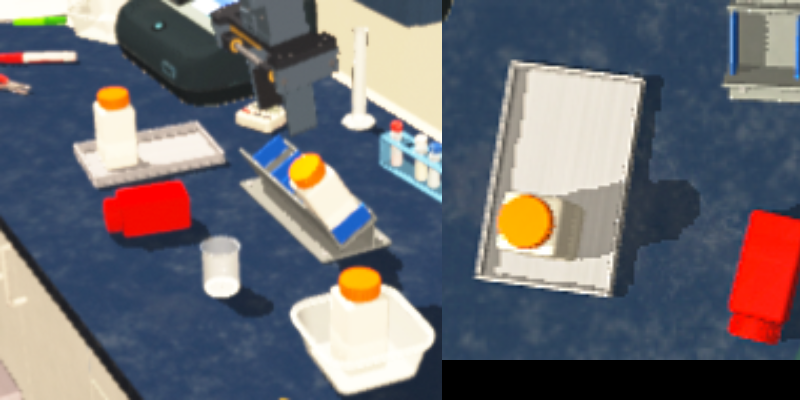

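Side crop: one jar stands upright on the tray at (115,130) and one in the tub at (360,320). The beaker is untouched. Taking the last jar.

drive_tool:
  moves:
    - {"tx":3,"ty":-2,"tz":-20,"rx":-0.4,"ry":0,"rz":0.2,"grip":77}
    - {"tx":4,"ty":-2,"tz":-33,"rx":0,"ry":0,"rz":0,"grip":77}
    - {"tx":8,"ty":0,"tz":-14,"rx":0,"ry":0,"rz":0,"grip":77}
    - {"tx":9,"ty":0,"tz":-14,"rx":0,"ry":0,"rz":0,"grip":77}
    - {"tx":9,"ty":-1,"tz":-14,"rx":0,"ry":0,"rz":0,"grip":77}
    - {"tx":8,"ty":-1,"tz":-13,"rx":0,"ry":0,"rz":0,"grip":77}
    - {"tx":8,"ty":-1,"tz":-13,"rx":0,"ry":0,"rz":0,"grip":77}
    - {"tx":0,"ty":0,"tz":0,"rx":0,"ry":0,"rz":0,"grip":77}

```text
time: 18.45
tcp_pos: [0.5745, -0.0679, 0.0842]
tool_rot: [0.088, 0.024, 0.996, -0.001]
ft_force: [-1.6, 0.3, -0.6]
gripper_width: 0.77
grasp_force: 0.0
```

```bash
python3 st.py .5736 -.0717 .0835 -3 10
```

```text
18.45 [-0.168  0.365  2.116  0.048  0.486 -1.731] [ 0.5745 -0.0679  0.0842] [-1.63  0.26 -0.58] 0.7704613405972923 0.0
go mm [-0.9 -3.8 -0.7] deg [-0.08  0.06 -0.27]
```

drive_tool:
  moves:
    - {"tx":-1,"ty":-3,"tz":0,"rx":0,"ry":0,"rz":-0.2,"grip":77}
    - {"tx":0,"ty":0,"tz":0,"rx":0,"ry":0,"rz":0,"grip":40}
    - {"tx":0,"ty":0,"tz":0,"rx":0,"ry":0,"rz":0,"grip":40}
    - {"tx":0,"ty":0,"tz":0,"rx":0,"ry":0,"rz":0,"grip":40}
    - {"tx":0,"ty":0,"tz":0,"rx":0,"ry":0,"rz":0,"grip":40}
    - {"tx":0,"ty":0,"tz":0,"rx":0,"ry":0,"rz":0,"grip":40}
    - {"tx":0,"ty":0,"tz":0,"rx":0,"ry":0,"rz":0,"grip":40}
  newtons: 35

```text
time: 19.03
tcp_pos: [0.5732, -0.0721, 0.086]
tool_rot: [0.089, 0.026, 0.996, -0.002]
ft_force: [-4.3, 3.9, 10.9]
gripper_width: 0.527
grasp_force: 35.0
```

drive_tool:
  moves:
    - {"tx":-5,"ty":0,"tz":9,"rx":0,"ry":0,"rz":0,"grip":40}
    - {"tx":-5,"ty":0,"tz":9,"rx":0,"ry":0,"rz":0,"grip":40}
    - {"tx":-5,"ty":0,"tz":9,"rx":0,"ry":0,"rz":0,"grip":40}
    - {"tx":-5,"ty":0,"tz":9,"rx":0,"ry":0,"rz":0,"grip":40}
    - {"tx":-5,"ty":1,"tz":9,"rx":0,"ry":0,"rz":0,"grip":40}
    - {"tx":-5,"ty":1,"tz":9,"rx":0,"ry":0,"rz":0,"grip":40}
    - {"tx":0,"ty":0,"tz":0,"rx":0,"ry":0,"rz":0,"grip":40}
    - {"tx":0,"ty":0,"tz":0,"rx":0,"ry":0,"rz":0,"grip":40}

```text
time: 19.7
tcp_pos: [0.5432, -0.0702, 0.1399]
tool_rot: [0.089, 0.026, 0.996, -0.002]
ft_force: [0.1, 0.3, -3.2]
gripper_width: 0.52
grasp_force: 35.0
```

```bash
python3 wt.py; python3 st.py .5361 .2665 .25 -7.5 -21.5
```

```text
[-0.09 -0.16 -3.92] [0.63 0.48 0.4 ]
20.3 [-0.182  0.224  2.168  0.044  0.575 -1.735] [ 0.5431 -0.0702  0.139 ] [ 0.23 -0.89 -3.56] 0.5229453561278385 34.99867742881179
go mm [ -7.  336.7 111. ] deg [ 2.83 31.51 -4.36]
```

−3.9 N: full, going to the far tray slot.

drive_tool:
  moves:
    - {"tx":0,"ty":0,"tz":20,"rx":0,"ry":0,"rz":0,"grip":40}
    - {"tx":0,"ty":0,"tz":32,"rx":0,"ry":0,"rz":0,"grip":40}
    - {"tx":0,"ty":10,"tz":32,"rx":0.24,"ry":2.62,"rz":-0.36,"grip":40}
    - {"tx":-1,"ty":26,"tz":26,"rx":0.24,"ry":2.62,"rz":-0.36,"grip":40}
    - {"tx":-1,"ty":30,"tz":0,"rx":0.24,"ry":2.62,"rz":-0.36,"grip":40}
    - {"tx":-1,"ty":30,"tz":0,"rx":0.24,"ry":2.62,"rz":-0.36,"grip":40}
    - {"tx":-1,"ty":30,"tz":0,"rx":0.24,"ry":2.62,"rz":-0.36,"grip":40}
    - {"tx":-1,"ty":30,"tz":0,"rx":0.24,"ry":2.62,"rz":-0.36,"grip":40}

```text
time: 20.97
tcp_pos: [0.5379, 0.0872, 0.2495]
tool_rot: [-0.05, 0.046, 0.998, 0.005]
ft_force: [1.5, -0.9, -5.2]
gripper_width: 0.526
grasp_force: 35.0
```

drive_tool:
  moves:
    - {"tx":-1,"ty":31,"tz":0,"rx":0.24,"ry":2.62,"rz":-0.36,"grip":40}
    - {"tx":-1,"ty":31,"tz":0,"rx":0.24,"ry":2.62,"rz":-0.36,"grip":40}
    - {"tx":0,"ty":31,"tz":0,"rx":0.24,"ry":2.62,"rz":-0.36,"grip":40}
    - {"tx":0,"ty":31,"tz":0,"rx":0.24,"ry":2.62,"rz":-0.36,"grip":40}
    - {"tx":0,"ty":31,"tz":0,"rx":0.24,"ry":2.62,"rz":-0.36,"grip":40}
    - {"tx":0,"ty":26,"tz":0,"rx":0.24,"ry":2.62,"rz":-0.36,"grip":40}
    - {"tx":0,"ty":0,"tz":0,"rx":0,"ry":0,"rz":0,"grip":40}
    - {"tx":0,"ty":0,"tz":0,"rx":0,"ry":0,"rz":0,"grip":40}

```text
time: 21.63
tcp_pos: [0.5362, 0.2676, 0.2485]
tool_rot: [-0.186, 0.063, 0.981, 0.012]
ft_force: [-0.9, -0.1, -3.9]
gripper_width: 0.525
grasp_force: 35.0
```

```bash
python3 st.py .5361 .2665 .068 -7.5 -21.5
```

```text
21.6333 [ 0.353  0.345  1.785  0.175  1.349 -1.157] [0.5362 0.2676 0.2485] [-0.95 -0.11 -3.88] 0.5249996461514295 34.9989427998662
go mm [-1.000e-01 -1.100e+00 -1.805e+02] deg [-0.03  0.08 -0.12]
```

drive_tool:
  moves:
    - {"tx":0,"ty":-1,"tz":-20,"rx":0,"ry":0,"rz":0,"grip":40}
    - {"tx":0,"ty":0,"tz":-34,"rx":0,"ry":0,"rz":0,"grip":40}
    - {"tx":0,"ty":0,"tz":-36,"rx":0,"ry":0,"rz":0,"grip":40}
    - {"tx":0,"ty":0,"tz":-34,"rx":0,"ry":0,"rz":0,"grip":40}
    - {"tx":0,"ty":0,"tz":-25,"rx":0,"ry":0,"rz":0,"grip":40}
    - {"tx":0,"ty":0,"tz":-14,"rx":0,"ry":0,"rz":0,"grip":40}
    - {"tx":0,"ty":0,"tz":-8,"rx":0,"ry":0,"rz":0,"grip":40}
    - {"tx":0,"ty":0,"tz":0,"rx":0,"ry":0,"rz":0,"grip":40}

```text
time: 22.3
tcp_pos: [0.5358, 0.2652, 0.0774]
tool_rot: [-0.186, 0.064, 0.98, 0.012]
ft_force: [-0.4, 0.2, -3.8]
gripper_width: 0.526
grasp_force: 35.0
```

drive_tool:
  moves:
    - {"tx":0,"ty":0,"tz":-2,"rx":0,"ry":0,"rz":0,"grip":40}
    - {"tx":0,"ty":0,"tz":-1,"rx":0,"ry":0,"rz":0,"grip":40}
    - {"tx":0,"ty":0,"tz":-1,"rx":0,"ry":0,"rz":0,"grip":40}
    - {"tx":0,"ty":0,"tz":0,"rx":0,"ry":0,"rz":0,"grip":40}

```text
time: 22.63
tcp_pos: [0.5365, 0.2659, 0.075]
tool_rot: [-0.185, 0.064, 0.981, 0.013]
ft_force: [0.3, -0.1, -3.8]
gripper_width: 0.527
grasp_force: 35.0
```

drive_tool:
  moves:
    - {"tx":0,"ty":0,"tz":-1,"rx":0,"ry":0,"rz":0,"grip":40}
    - {"tx":0,"ty":0,"tz":-0.5,"rx":0,"ry":0,"rz":0,"grip":40}
    - {"tx":0,"ty":0,"tz":0,"rx":0,"ry":0,"rz":0,"grip":40}

```text
time: 22.88
tcp_pos: [0.5361, 0.2658, 0.0727]
tool_rot: [-0.185, 0.064, 0.98, 0.013]
ft_force: [-0.5, 0.4, -4.7]
gripper_width: 0.523
grasp_force: 35.0
```

drive_tool:
  moves:
    - {"tx":0,"ty":0,"tz":-1,"rx":0,"ry":0,"rz":0,"grip":40}
    - {"tx":0,"ty":0,"tz":-1,"rx":0,"ry":0,"rz":0,"grip":40}
    - {"tx":0,"ty":0,"tz":-1,"rx":0,"ry":0,"rz":0,"grip":40}
    - {"tx":0,"ty":0,"tz":0,"rx":0,"ry":0,"rz":0,"grip":40}

```text
time: 23.22
tcp_pos: [0.5359, 0.2657, 0.0694]
tool_rot: [-0.186, 0.064, 0.98, 0.013]
ft_force: [-0.0, -0.2, -3.5]
gripper_width: 0.526
grasp_force: 35.0
```

drive_tool:
  moves:
    - {"tx":0,"ty":0,"tz":-0.8,"rx":0,"ry":0,"rz":0,"grip":40}
    - {"tx":0,"ty":0,"tz":0,"rx":0,"ry":0,"rz":0,"grip":40}

```text
time: 23.38
tcp_pos: [0.536, 0.2657, 0.0687]
tool_rot: [-0.186, 0.064, 0.98, 0.013]
ft_force: [-0.3, 0.6, -4.0]
gripper_width: 0.524
grasp_force: 35.0
```

drive_tool:
  moves:
    - {"tx":0,"ty":0,"tz":-0.6,"rx":0,"ry":0,"rz":0,"grip":40}
    - {"tx":0,"ty":0,"tz":0,"rx":0,"ry":0,"rz":0,"grip":40}

```text
time: 23.55
tcp_pos: [0.5361, 0.2658, 0.0682]
tool_rot: [-0.185, 0.064, 0.98, 0.013]
ft_force: [-0.2, -0.3, -3.7]
gripper_width: 0.525
grasp_force: 35.0
```

drive_tool:
  moves:
    - {"tx":0,"ty":0,"tz":-0.7,"rx":0,"ry":0,"rz":0,"grip":40}
    - {"tx":0,"ty":0,"tz":0,"rx":0,"ry":0,"rz":0,"grip":40}

```text
time: 23.72
tcp_pos: [0.5361, 0.2658, 0.0681]
tool_rot: [-0.186, 0.064, 0.98, 0.013]
ft_force: [-1.7, -0.3, 4.1]
gripper_width: 0.525
grasp_force: 35.0
```

Contact. Releasing and retreating up and away.

drive_tool:
  moves:
    - {"tx":0,"ty":0,"tz":0,"rx":0,"ry":0,"rz":0,"grip":54}
    - {"tx":0,"ty":0,"tz":0,"rx":0,"ry":0,"rz":0,"grip":60}
    - {"tx":0,"ty":0,"tz":0,"rx":0,"ry":0,"rz":0,"grip":68}
    - {"tx":0,"ty":0,"tz":0,"rx":0,"ry":0,"rz":0,"grip":72}
    - {"tx":0,"ty":0,"tz":10,"rx":0,"ry":0,"rz":0,"grip":72}
    - {"tx":0,"ty":0,"tz":25,"rx":0,"ry":0,"rz":0,"grip":72}
    - {"tx":0,"ty":0,"tz":38,"rx":0,"ry":0,"rz":0,"grip":72}
    - {"tx":0,"ty":0,"tz":38,"rx":0,"ry":0,"rz":0,"grip":72}

```text
time: 24.38
tcp_pos: [0.5354, 0.2655, 0.1799]
tool_rot: [-0.186, 0.064, 0.98, 0.012]
ft_force: [-0.1, -0.0, 0.1]
gripper_width: 0.724
grasp_force: 0.0
```

drive_tool:
  moves:
    - {"tx":0,"ty":0,"tz":38,"rx":0,"ry":0,"rz":0,"grip":72}
    - {"tx":0,"ty":-30,"tz":20,"rx":0,"ry":0,"rz":0,"grip":72}
    - {"tx":0,"ty":-38,"tz":0,"rx":0,"ry":0,"rz":0,"grip":72}
    - {"tx":0,"ty":-38,"tz":0,"rx":0,"ry":0,"rz":0,"grip":72}
    - {"tx":0,"ty":-38,"tz":0,"rx":0,"ry":0,"rz":0,"grip":72}
    - {"tx":0,"ty":-38,"tz":0,"rx":0,"ry":0,"rz":0,"grip":72}
    - {"tx":0,"ty":-38,"tz":0,"rx":0,"ry":0,"rz":0,"grip":72}
    - {"tx":0,"ty":0,"tz":0,"rx":0,"ry":0,"rz":0,"grip":72}

```text
time: 25.05
tcp_pos: [0.5359, 0.0411, 0.2374]
tool_rot: [-0.185, 0.066, 0.98, 0.012]
ft_force: [1.0, 0.4, -0.1]
gripper_width: 0.718
grasp_force: 0.0
```

```bash
python3 st.py
python3 - <<'E'
from h import *
im,d=robot.read_camera('side'); im2,d2=robot.read_camera('top'); P=pts('top',d2)
a=cv2.resize(im[150:340,190:400],(442,400)); b=cv2.resize(im2[180:300,160:290],(390,360)); b=np.vstack([b,np.zeros((40,390,3),np.uint8)])[:, :358]
cv2.imwrite('pics/a5.png',np.hstack([a,b]))
m=cv2.inRange(cv2.cvtColor(im2,cv2.COLOR_BGR2HSV),(8,150,120),(22,255,255))
n,l,s,c=cv2.connectedComponentsWithStats(m)
for i in range(1,n):
    q=P[l==i]; q=q[(q[:,2]>.09)&(q[:,2]<.13)]
    if len(q)>60: q=q[q[:,2]>q[:,2].max()-.008]; print('cap',c[i].round(),q.mean(0).round(4))
E
```

```text
25.05 [ 0.009  0.282  1.894  0.053  1.337 -1.45 ] [0.5359 0.0411 0.2374] [ 0.99  0.42 -0.11] 0.7180193238262551 0.0
cap [194. 219.] [0.5316 0.2653 0.1115]
cap [429. 243.] [ 0.4773 -0.2965  0.1102]
cap [188. 254.] [0.4486 0.2767 0.1109]
```

View pics/a5.png

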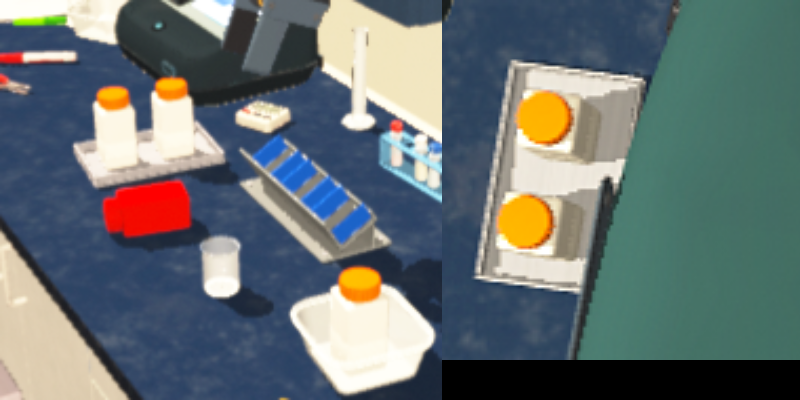

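All three jars stand upright, two on the tray (crop (115,130) and (175,120)) and one in the tub (360,320). The cap centres are at the placed positions and the robot is clear, so I'm handing in.

```bash
python3 -c "
from bench import robot
print(robot.hand_in())"
```

```text
the job is handed in; nothing more can be done
None
```

I handed the job in at about 25 s: the two full jars (about 4.1 and 3.9 N) stand upright on the tray and the empty one (about 0.9 N) stands upright in the tub. The last images showed the arm clear and the beaker and timer undisturbed; I did not re-check the dropper bottle, and the hand-in returned no verdict.

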